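# Set out the colour-coded reagent stations

## Task

Set out the bench for the next run: stand each of the two beakers and the red- and yellow-capped bottles upright, flat inside the rim of the round stand of its own colour. The beakers are nested: lift the green one straight off, without shifting the blue one, and put it in its stand before you move the blue one; the bottles can go whenever you like. Set everything down gently, do not drop it or tip it over, and leave the amber bottle and the orange tube rack where they are.

Things in the scene. Friction and masses are not known exactly. Their poses are not given: they have to be found in the camera images.
- green_beaker: Green plastic beaker, open top, 78 mm high, 60 g. Origin: centre of underside, z up. Cone 37 mm across at the foot, 53 mm at 52 mm height; above it a collar 64 mm in diameter, from 52 to 78 mm height: grip here from above. Starts nested in the blue one, its collar on the blue rim, origin 26 mm above blue's, stack 104 mm high; 1-2 mm play, not locked: lifts straight up, clear after 52 mm.
- blue_beaker: Blue plastic beaker, open top, 78 mm high, 60 g. Origin: centre of underside, z up. Cone 37 mm across at the foot, 53 mm at 52 mm height; above it a collar 64 mm in diameter, from 52 to 78 mm height: grip here from above. Starts upright on the bench with the green one, of the same shape, nested in it.
- red_bottle: White plastic bottle with red cap and red band, closed, 96 mm high, 120 g. Origin: centre of underside, z up. Body 48 mm in diameter up to 60 mm height, then a sloping shoulder; the cap, 36 mm in diameter from 74 to 96 mm height, is a good grip from above.
- yellow_bottle: White plastic bottle with yellow cap and yellow band, closed, 96 mm high, 120 g. Origin: centre of underside, z up. Body 48 mm in diameter up to 60 mm height, then a sloping shoulder; the cap, 36 mm in diameter from 74 to 96 mm height, is a good grip from above.
- green_stand: Green round stand fixed to the bench, 82 mm in diameter. Origin: centre of its underside, on the bench. Its floor is 4 mm above the origin; the rim round it is 12 mm high (above the bench), 6 mm thick, and leaves a well 70 mm in diameter. Takes the green beaker.
- blue_stand: Blue round stand fixed to the bench, 82 mm in diameter. Origin: centre of its underside, on the bench. Its floor is 4 mm above the origin; the rim round it is 12 mm high (above the bench), 6 mm thick, and leaves a well 70 mm in diameter. Takes the blue beaker.
- red_stand: Red round stand fixed to the bench, 82 mm in diameter. Origin: centre of its underside, on the bench. Its floor is 4 mm above the origin; the rim round it is 12 mm high (above the bench), 6 mm thick, and leaves a well 70 mm in diameter. Takes the red-capped bottle.
- yellow_stand: Yellow round stand fixed to the bench, 82 mm in diameter. Origin: centre of its underside, on the bench. Its floor is 4 mm above the origin; the rim round it is 12 mm high (above the bench), 6 mm thick, and leaves a well 70 mm in diameter. Takes the yellow-capped bottle.
- amber_bottle: Bystander, not to be moved: amber glass bottle with a white cap and a paper band, loose, the same shape and size as the reagent bottles (96 mm high, 48 mm in diameter). Origin: centre of its underside.
- tube_rack: Bystander, not to be moved: loose orange tube rack, 66 mm (its x) by 96 mm (its y), 36 mm high with its tubes, beyond the middle of the work area. Origin: centre of its underside.

How it is judged:
By the outcome, as a careful person would: the job done as asked, in the order asked, and still so for the second after the job is handed in, with the robot touching nothing.
It also fails if it takes over 112 s, if anything falls off the work surface, if the arm or the gripper's body presses on something with over 40 N, if the wrist force passes 120 N, or if a joint passes its speed limit or range.

## Robot

A 6-joint arm with a two-finger parallel gripper is mounted at the origin on the work surface. World frame = base frame: x ahead of the robot, y to its left, z up, the work surface at z = 0. Lengths are in mm, angles in rad, forces in N, time in s.
With the tool pointing down it reaches from about 400 to 825 mm from the base axis. Payload 7 kg.
Tool frame: the origin (TCP) lies at the very end of the fingers, on their centre line; the grasp point (between the pads) lies 19 mm behind it; z points along the fingers, y is the line along which they close (so a half turn about z gives the same grasp; the last joint's range is limited). The gripper opens to 88 mm and grips with 3 to 60 N. Pads are 19 mm wide; open, the fingers measure 130 mm over their backs; the gripper's body (78 mm by 193 mm) begins 47 mm behind the grasp point.
Start: joints at [-1.02, 0.359, 0.012, 0, -1.224, -0.288], TCP at [175.329, -651.809, 226.561] pointing down, gripper open.
Joint ranges: [-3.07, 3.07], [-1.43, 2.12], [-1.02, 1.25], [-3.03, 1.67], [-3.05, -0], [-3.03, 3.03]. Speed limits (rad/s): [2.39, 2.39, 3.01, 3.14, 3.14, 3.14].

## Interface

Orientations are given as [roll, pitch, yaw] about the fixed x, y, z axes, in that order (R = Rz(yaw) Ry(pitch) Rx(roll)).
In Python, from station import * gives the robot as it stands.
- The arm moves only by the tool carry_out, never from a script. Its argument "series" is one flat list of numbers, 4 for each row, row after row: the shift along the tool's x, y, z in mm, then the turn about the tool's z in rad. A call has 1 to 12 rows; each row shifts and turns the commanded pose from where the row before left it, along the tool's axes as they then stand; what a row does not reach is not made up. A row lasts 1/10 s, in which the tool goes at most 50 mm and 8.59 degrees, less where a joint would pass 70% of its speed; a pose out of reach is approached as far as the arm can. A call with a gripper value outside its range is refused whole. "hand" is the opening, from 0 (shut) to 1 (fully open), set as the call begins (left out, the last holds). The fingers move at their own pace and stop on an object; "newtons" is the grip in N (left out, the last holds). Time passes only in rows, so rows that do not move let the fingers close. It gives the time, the measured TCP pose, the force, the opening and the grip force at its end, in the units of the state.
- observe(): the state, without advancing time (a new reading comes with each control period).
- camera(name): name is "scene" or "top"; returns a dict with "img" (420x560x3 uint8, blue, green, red), "intrinsics" (3x3 intrinsics, pixels), "k1" (the pictures are not rectified: a ray, as slopes to the right and down, at radius r is drawn at 1 + k1 r^2 times it, then the intrinsics apply), "extrinsics" (4x4, takes a point from camera to world coordinates). Camera axes: x right, y down, z forward; pixel columns grow to the right and rows downward; lengths in mm; the calibration is good to about 2 mm. A picture is of the moment at which its call begins. There is no depth.
- hand_in(): hands the job in; it is judged then, once.
Trained networks look in a picture, given as the dict that the camera call returned (one of the last four; its "shot" number tells which), for a name from the list of things; names that differ only in an ending like _2 or _b are one class to them, and where a whole thing is asked for, a point or a joint stands for the part that bears it (a point fixed in the world has none). Each returns a list of dicts, best first, with "score" (0 to 1); they miss things now and then, are a little off and sometimes report something else, mostly with a low value. They report only what shows in the picture. A call takes as long as a camera call.
- recognise(picture, target): "at" ([x, y, z] in mm, in the coordinates of the camera as it stood for that picture, good to about 4 mm: the middle of the surface that is visible of it).
- tip_of(picture, target): "at" ([x, y, z] in mm, in the coordinates of the camera as it stood for that picture, good to about 4 mm: a listed point, or the origin of a listed thing).
The state is a dict: "time_s": time; "joint_pos": joint angles; "qvel": joint speeds; "joint_torque": joint torques, N m; "ee_pos": TCP position; "eef_rot": TCP orientation; "ft_force": force on the tool from outside, world axes, zero at the start; "moment": the same for the moment, N m; "opening": opening from 0.0 (shut) to 1.0 (fully open); "grasp_force": force on a finger pad.
Only numpy, scipy, OpenCV 4.12 (cv2) and the standard library are available. Lean on these libraries where they do the work, as an engineer would, in place of code of your own. Each camera call takes 0.05 s, during which the arm holds its last target. There are 200 camera calls.

## Working session

There is one attempt and no reset: what is moved stays moved. The work goes in short steps, Python scripts to look and compute and a tool call to move; the robot and the scene stay as the last step left them, time stands still between calls to the robot, and variables do not carry over. Pictures are saved under pics/ and viewed, at most 14 in all, crops included, and the job is handed in when it is done.

Besides the shell and the picture viewer there is one more tool, called after "Call:" in YAML: its name, and indented under it one key for each argument. carry_out: Moves the arm, as the interface text tells. Its arguments: {"type":"object","properties":{"series":{"type":"array","items":{"type":"number"}},"hand":{"type":"number"},"newtons":{"type":"number"}},"required":["series"]}

```bash
mkdir -p pics; ls; cat > h.py <<'E'
from station import *
import numpy as np, cv2
names="green_beaker blue_beaker red_bottle yellow_bottle green_stand blue_stand red_stand yellow_stand amber_bottle tube_rack".split()
def w(p,at): return (np.array(p["extrinsics"])@np.r_[at,1])[:3]
E
python3 - <<'E'
from h import *
s=observe();print(s)
for c in("top","scene"):
    p=camera(c);cv2.imwrite(f"pics/{c}0.png",p["img"])
    print(c,np.round(p["extrinsics"],2).tolist(),p["k1"])
    for n in names:
        print(n,[(np.round(w(p,d["at"])).tolist(),round(d["score"],2)) for d in tip_of(p,n)[:2]])
E
```

```text
pics
{'time_s': 0.0, 'joint_pos': array([-1.01989953e+00,  3.59384147e-01,  1.10707435e-02, -3.19007825e-04,
       -1.22411275e+00, -2.88091840e-01]), 'qvel': array([ 1.51132685e-03,  7.45497174e-04, -8.27694158e-04, -5.72391228e-05,
        5.34292547e-04,  9.01831800e-04]), 'joint_torque': array([ 1.60618525e-03, -5.82715952e+01,  2.93046838e+01,  6.99696645e+00,
        6.85940424e-03, -1.86377606e-04]), 'ee_pos': array([ 175.19118851, -651.36718997,  225.63525013]), 'eef_rot': array([ 3.13994478e+00, -1.75583574e-04, -2.87889619e+00]), 'ft_force': array([-0.54551483, -1.14926703,  0.19095854]), 'moment': array([ 0.01741696, -0.05197852, -0.02566271]), 'grasp_force': 0.0, 'opening': 1.000499337517701}
top [[-0.03, -1.0, 0.05, 473.03], [-1.0, 0.03, 0.0, 9.57], [-0.01, -0.05, -1.0, 1176.24], [0.0, 0.0, 0.0, 1.0]] -0.01684668317714641
green_beaker [([436.0, 117.0, 24.0], 0.65)]
blue_beaker []
red_bottle [([522.0, 402.0, 1.0], 0.85)]
yellow_bottle [([601.0, 205.0, -2.0], 0.59), ([620.0, -210.0, -1.0], 0.49)]
green_stand [([459.0, -72.0, 4.0], 0.64)]
blue_stand [([386.0, 235.0, -1.0], 0.59)]
red_stand [([406.0, -286.0, -1.0], 0.93)]
yellow_stand [([620.0, -211.0, -1.0], 0.91)]
amber_bottle [([495.0, -399.0, -2.0], 0.81)]
tube_rack [([672.0, 1.0, 1.0], 0.69)]
scene [[0.78, 0.47, -0.43, 942.72], [0.63, -0.58, 0.52, -524.74], [-0.01, -0.67, -0.74, 805.69], [0.0, 0.0, 0.0, 1.0]] -0.12247959214107303
green_beaker [([430.0, 116.0, 25.0], 0.81)]
blue_beaker [([431.0, 117.0, -2.0], 0.54)]
red_bottle [([517.0, 403.0, -4.0], 0.91)]
yellow_bottle [([605.0, 205.0, -3.0], 0.71)]
green_stand [([453.0, -68.0, -4.0], 0.83), ([405.0, -289.0, -1.0], 0.53)]
blue_stand [([382.0, 233.0, 0.0], 0.56)]
red_stand [([403.0, -286.0, -3.0], 0.73)]
yellow_stand [([617.0, -212.0, -4.0], 0.67), ([518.0, 403.0, -5.0], 0.38)]
amber_bottle [([495.0, -394.0, -0.0], 0.74), ([430.0, 117.0, -1.0], 0.7)]
tube_rack [([670.0, 4.0, 4.0], 0.55)]
```

View pics/top0.png

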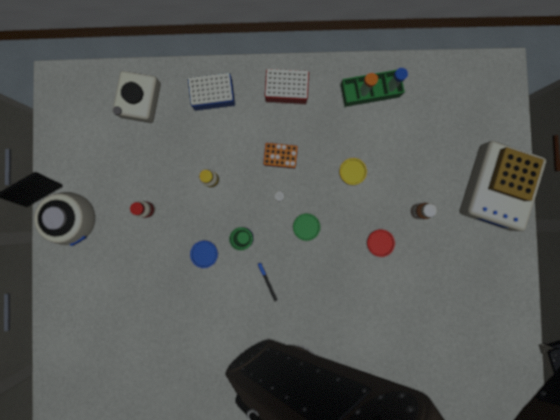

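View pics/scene0.png

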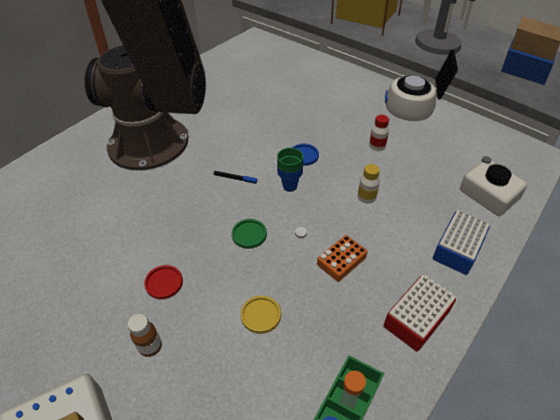

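The top view shows blue stand (204,254), green stack (241,238), green stand (306,227), red stand (381,243), yellow stand (353,171), red bottle (141,209), yellow bottle (208,177) and amber (426,211). This agrees with the networks. I'll refine with colour segmentation, using known heights.

```bash
cat >> h.py <<'E'
def proj(p,P):
    c=np.linalg.inv(np.array(p["extrinsics"]))@np.r_[P,1]; s=c[:2]/c[2]; s=s*(1+p["k1"]*(s@s))
    return (np.array(p["intrinsics"])@np.r_[s,1])[:2]
def unproj(p,uv,z):
    s0=np.linalg.solve(np.array(p["intrinsics"]),np.r_[uv,1])[:2]; s=s0.copy()
    for _ in range(9): s=s0/(1+p["k1"]*(s@s))
    E=np.array(p["extrinsics"]); d=E[:3,:3]@np.r_[s,1]; t=(z-E[2,3])/d[2]
    return E[:3,3]+t*d
HUE=dict(green=(45,90),blue=(100,130),red=(172,8),yellow=(18,34))
def blob(p,col,P,rad=22,smin=90):
    """centroid of colour near the projection of P, returned on plane z=P[2], with area"""
    hsv=cv2.cvtColor(p["img"],cv2.COLOR_BGR2HSV); h=hsv[...,0]; a,b=HUE[col]
    m=((h>=a)&(h<=b) if a<b else (h>=a)|(h<=b))&(hsv[...,1]>smin)&(hsv[...,2]>40)
    u,v=proj(p,P); yy,xx=np.indices(h.shape); m&=np.hypot(xx-u,yy-v)<rad
    n,l,st,ce=cv2.connectedComponentsWithStats(m.astype(np.uint8))
    if n<2: return None
    i=1+np.argmax(st[1:,4]); x,y,w_,h_,ar=st[i]
    box=np.r_[x+(w_-1)/2,y+(h_-1)/2]
    return np.round(unproj(p,ce[i],P[2])).tolist(),np.round(unproj(p,box,P[2])).tolist(),(int(w_),int(h_),int(ar)),ce[i].round(1).tolist()
E
python3 - <<'E'
from h import *
q=[("green",(433,117,104),"beaker"),("red",(520,402,96),"cap"),("yellow",(603,205,96),"cap"),("green",(456,-70,10),"st"),("blue",(384,234,10),"st"),("red",(405,-286,10),"st"),("yellow",(618,-211,10),"st")]
for c in("top","scene"):
    p=camera(c)
    for col,P,n in q: print(c,col,n,blob(p,col,P))
E
```

```text
top green beaker ([434.0, 114.0, 104.0], [433.0, 114.0, 104.0], (23, 22, 394), [240.8, 238.2])
top red cap ([522.0, 398.0, 96.0], [522.0, 398.0, 96.0], (14, 13, 146), [136.6, 208.3])
top yellow cap ([605.0, 207.0, 96.0], [605.0, 208.0, 96.0], (14, 13, 143), [205.7, 175.9])
top green st ([459.0, -68.0, 10.0], [459.0, -68.0, 10.0], (27, 26, 545), [306.1, 226.6])
top blue st ([387.0, 234.0, 10.0], [387.0, 234.0, 10.0], (28, 27, 600), [203.4, 253.9])
top red st ([407.0, -284.0, 10.0], [407.0, -284.0, 10.0], (28, 28, 606), [380.4, 242.6])
top yellow st ([619.0, -210.0, 10.0], [619.0, -210.0, 10.0], (28, 27, 595), [352.6, 171.1])
scene green beaker ([442.0, 103.0, 104.0], [442.0, 102.0, 104.0], (26, 25, 518), [289.9, 159.8])
scene red cap ([528.0, 385.0, 96.0], [527.0, 387.0, 96.0], (14, 14, 154), [381.5, 120.9])
scene yellow cap ([610.0, 197.0, 96.0], [611.0, 198.0, 96.0], (16, 16, 209), [371.0, 171.5])
scene green st ([461.0, -71.0, 10.0], [461.0, -71.0, 10.0], (35, 29, 791), [248.7, 233.0])
scene blue st ([395.0, 240.0, 10.0], [395.0, 231.0, 10.0], (26, 24, 335), [307.7, 152.9])
scene red st ([409.0, -286.0, 10.0], [408.0, -286.0, 10.0], (39, 34, 1020), [163.2, 281.6])
scene yellow st ([620.0, -213.0, 10.0], [621.0, -214.0, 10.0], (40, 38, 1215), [260.5, 314.0])
```

Call:
carry_out:
  series: [0, 0, 0, 0.1, 0, 0, 0, 0.1, 0, 0, 0, 0.063, 0, 0, 0, 0]
  hand: 1
  newtons: 15

```text
time_s: 1.6
ee_pos: [175.3, -651.8, 226.6]
eef_rot: [-3.142, -0.0, 3.141]
ft_force: [0.0, 0.4, -0.5]
opening: 1.0
grasp_force: 0.0
```

```bash
cat >> h.py <<'E'
from scipy.optimize import least_squares
def cyl(p,x,y,r,z0,z1):
    a=np.linspace(0,2*np.pi,40)
    pts=np.array([proj(p,(x+r*np.cos(t),y+r*np.sin(t),z)) for t in a for z in(z0,z1)],np.float32)
    return cv2.convexHull(pts)
def fitcyl(ps,col,P,r,z0,z1):
    """x,y whose cylinder silhouette matches box centre of the colour mask, per picture"""
    out=[]
    for p in ps:
        b=blob(p,col,(P[0],P[1],(z0+z1)/2),rad=24)
        if b is None: out.append(None);continue
        m=np.array(b[3])
        def f(q):
            c=cyl(p,*q,r,z0,z1); M=cv2.moments(c); return np.r_[M["m10"]/M["m00"],M["m01"]/M["m00"]]-m
        s=least_squares(f,P[:2],diff_step=1e-3); x,y,W,H=cv2.boundingRect(cyl(p,*s.x,r,z0,z1))
        out.append((s.x.round(1).tolist(),"size exp",(W,H),"got",b[2]))
    return out
E
python3 - <<'E'
from h import *
ps=[camera("top"),camera("scene")]
for col,P,r,a,b in [("green",(433,115),32,78,104),("red",(521,400),18,74,96),("yellow",(604,206),18,74,96),("green",(458,-69),41,0,12),("blue",(386,234),41,0,12),("red",(406,-285),41,0,12),("yellow",(618,-211),41,0,12)]:
    print(col,P,fitcyl(ps,col,P,r,a,b))
E
```

```text
green (433, 115) [([433.0, 115.1], 'size exp', (26, 25), 'got', (23, 22, 396)), ([432.8, 114.7], 'size exp', (28, 26), 'got', (26, 25, 518))]
red (521, 400) [([522.2, 401.6], 'size exp', (17, 14), 'got', (14, 13, 147)), ([521.4, 399.2], 'size exp', (15, 16), 'got', (14, 14, 154))]
yellow (604, 206) [([606.2, 209.1], 'size exp', (16, 14), 'got', (14, 13, 143)), ([604.9, 208.4], 'size exp', (18, 19), 'got', (16, 16, 209))]
green (458, -69) [([459.2, -68.4], 'size exp', (29, 29), 'got', (27, 26, 545)), ([457.3, -68.3], 'size exp', (37, 32), 'got', (34, 29, 792))]
blue (386, 234) [([386.8, 234.4], 'size exp', (29, 30), 'got', (28, 27, 600)), ([392.3, 243.8], 'size exp', (31, 24), 'got', (26, 24, 338))]
red (406, -285) [([406.9, -284.9], 'size exp', (30, 29), 'got', (28, 28, 607)), ([405.2, -284.6], 'size exp', (40, 36), 'got', (39, 34, 1021))]
yellow (618, -211) [([619.3, -210.6], 'size exp', (29, 29), 'got', (28, 27, 595)), ([618.0, -210.5], 'size exp', (42, 40), 'got', (40, 38, 1215))]
```

Call:
carry_out:
  series: [-10, 30, 0, 0, -15, 45, 0, 0, -15, 45, 0, 0, -15, 45, 0, 0, -15, 45, 0, 0, -15, 45, 0, 0, -15, 45, 0, 0, -15, 45, 0, 0, -15, 45, 0, 0, -15, 45, 0, 0, -15, 45, 0, 0, -15, 45, 0, 0]

```text
time_s: 2.9
ee_pos: [350.6, -125.0, 227.2]
eef_rot: [3.141, 0.002, -3.14]
ft_force: [1.6, 0.3, -0.3]
opening: 0.999
grasp_force: 0.0
```

Call:
carry_out:
  series: [-14, 40, 0, 0, -14, 40, 0, 0, -14, 40, 0, 0, -14, 40, 0, 0, -14, 41, 0, 0, -12.7, 40.8, 0, 0, 0, 0, 20, 0, 0, 0, 20, 0, 0, 0, 20, 0, 0, 0, 10, 0, 0, 0, 0, 0, 0, 0, 0, 0]

```text
time_s: 4.1
ee_pos: [433.6, 115.0, 157.3]
eef_rot: [3.141, 0.001, -3.141]
ft_force: [0.8, 0.3, 0.9]
opening: 0.999
grasp_force: 0.0
```

```bash
python3 - <<'E'
from h import *
p=camera("scene"); im=p["img"].copy()
for P in [(433,115+44,157),(433,115-44,157),(433,115+32,104),(433,115-32,104),(433,115,104)]:
    print(P,proj(p,P).round(1))
cv2.imwrite("pics/s1.png",cv2.resize(im[60:220,190:390],None,fx=4,fy=3.75,interpolation=cv2.INTER_CUBIC))
E
```

```text
(433, 159, 157) [301.8 129. ]
(433, 71, 157) [277.9 147.6]
(433, 147, 104) [298.3 148.9]
(433, 83, 104) [281.6 162.5]
(433, 115, 104) [290.1 155.6]
```

View pics/s1.png

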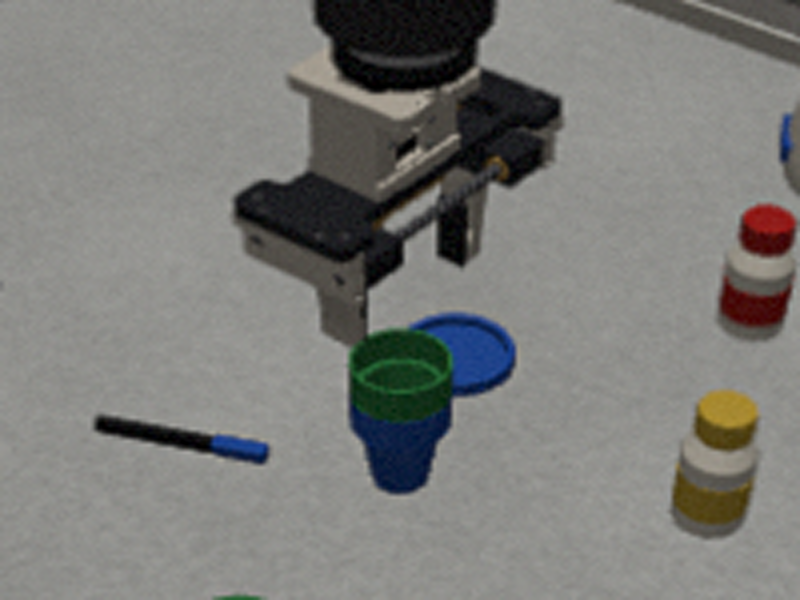

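Call:
carry_out:
  series: [0, 0, 20, 0, 0, 0, 20, 0, 0, 0, 20, 0, 0, 0, 10, 0, 0, 0, 3.6, 0, 0, 0, 0, 0, 0, 0, 0, 0]
  hand: 0.8

```text
time_s: 4.85
ee_pos: [433.8, 115.3, 83.8]
eef_rot: [3.141, 0.001, -3.141]
ft_force: [-0.1, -0.5, -0.0]
opening: 0.802
grasp_force: 0.0
```

```bash
python3 - <<'E'
from h import *
s=observe();print(s["ee_pos"],s["ft_force"],s["opening"])
p=camera("scene"); im=p["img"]
cv2.imwrite("pics/s2.png",cv2.resize(im[90:200,230:350],None,fx=6,fy=5.4,interpolation=cv2.INTER_CUBIC))
E
```

```text
[433.81162943 115.34090905  83.84504835] [-0.11210772 -0.49187316 -0.0015558 ] 0.8016131429871484
```

View pics/s2.png

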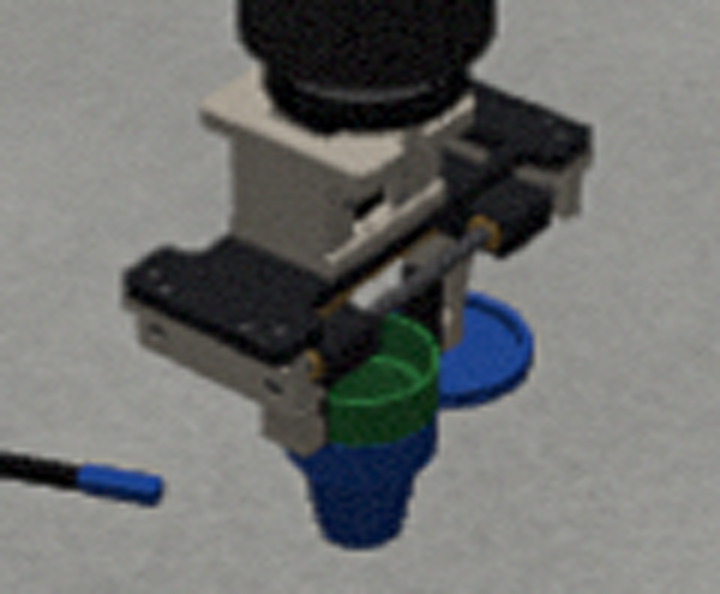

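Call:
carry_out:
  series: [0, 0, -2.5, 0, 0, 0, 0, 0, 0, 0, 0, 0]
  hand: 0.75
  newtons: 10

```text
time_s: 5.2
ee_pos: [433.4, 115.2, 85.9]
eef_rot: [3.141, 0.001, 3.141]
ft_force: [0.3, -0.4, 0.7]
opening: 0.75
grasp_force: 0.1
```

Call:
carry_out:
  series: [0, 0, 0, 0, 0, 0, 0, 0, 0, 0, 0, 0, 0, 0, 0, 0, 0, 0, 0, 0]
  hand: 0.7
  newtons: 10

```text
time_s: 5.7
ee_pos: [433.5, 115.2, 85.7]
eef_rot: [3.141, 0.001, 3.142]
ft_force: [-0.7, 1.4, 3.5]
opening: 0.733
grasp_force: 10.0
```

Call:
carry_out:
  series: [0, 0, -2, 0, 0, 0, -4, 0, 0, 0, -6, 0, 0, 0, -6, 0, 0, 0, -6, 0, 0, 0, -6, 0, 0, 0, -6, 0, 0, 0, 0, 0]

```text
time_s: 6.5
ee_pos: [433.7, 115.3, 122.4]
eef_rot: [3.141, 0.001, 3.141]
ft_force: [0.2, 0.2, -1.2]
opening: 0.733
grasp_force: 10.0
```

```bash
python3 - <<'E'
from h import *
p=camera("scene"); im=p["img"]
cv2.imwrite("pics/s3.png",cv2.resize(im[90:200,230:350],None,fx=6,fy=5.4,interpolation=cv2.INTER_CUBIC))
E
```

```text
(no output)
```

View pics/s3.png

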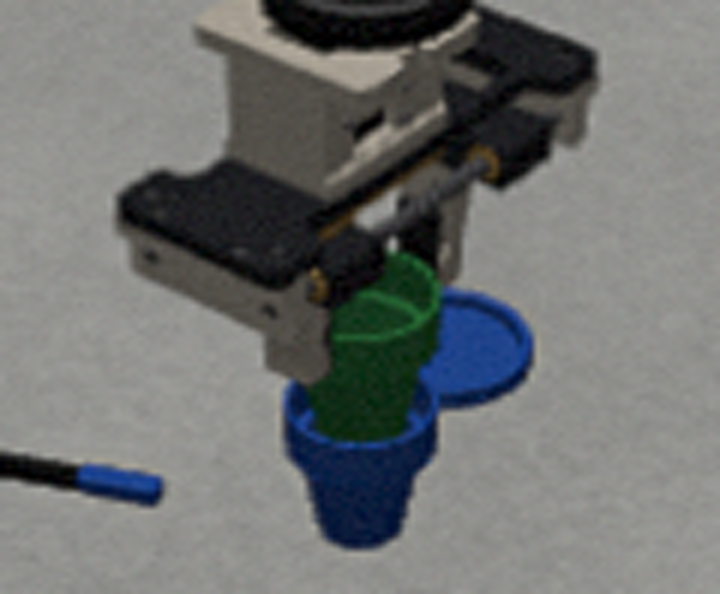

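The green beaker is coming up and the blue one hasn't moved: its foot is still at (360,545) in the crop.

Call:
carry_out:
  series: [0, 0, -8, 0, 0, 0, -10, 0, 0, 0, -10, 0, 0, 0, -10, 0, 0, 0, -7, 0, 0, 0, 0, 0]

```text
time_s: 7.15
ee_pos: [433.8, 115.3, 167.8]
eef_rot: [3.14, 0.002, 3.141]
ft_force: [-0.1, -0.4, -1.1]
opening: 0.731
grasp_force: 10.0
```

Call:
carry_out:
  series: [-1.3, -8.3, 0, 0, -3, -20, 0, 0, -4, -30, 0, 0, -5, -35, 0, 0, -5, -35, 0, 0, -4, -30, 0, 0, -2, -17, 0, 0, -1, -8, 0, 0, 0, 0, 0, 0, 0, 0, 15, 0, 0, 0, 20, 0, 0, 0, 20, 0]

```text
time_s: 8.35
ee_pos: [458.5, -67.6, 111.0]
eef_rot: [3.141, 0.001, -3.141]
ft_force: [-0.1, 0.1, -0.7]
opening: 0.736
grasp_force: 10.0
```

Call:
carry_out:
  series: [0, 0, 15, 0, 0, 0, 10, 0, 0, 0, 6, 0, 0, 0, 4, 0, 0, 0, 0, 0, 0, 0, 0, 0]

```text
time_s: 8.95
ee_pos: [458.8, -68.2, 76.9]
eef_rot: [3.142, 0.001, -3.142]
ft_force: [0.9, 0.0, 0.3]
opening: 0.733
grasp_force: 10.0
```

```bash
python3 - <<'E'
from h import *
p=camera("scene"); im=p["img"]
print(proj(p,(458,-68,17)),proj(p,(458,-68,4)))
cv2.imwrite("pics/s4.png",cv2.resize(im[160:280,180:310],None,fx=6,fy=5,interpolation=cv2.INTER_CUBIC))
E
```

```text
[248.7047876  229.60657777] [249.0746329  233.19956265]
```

View pics/s4.png

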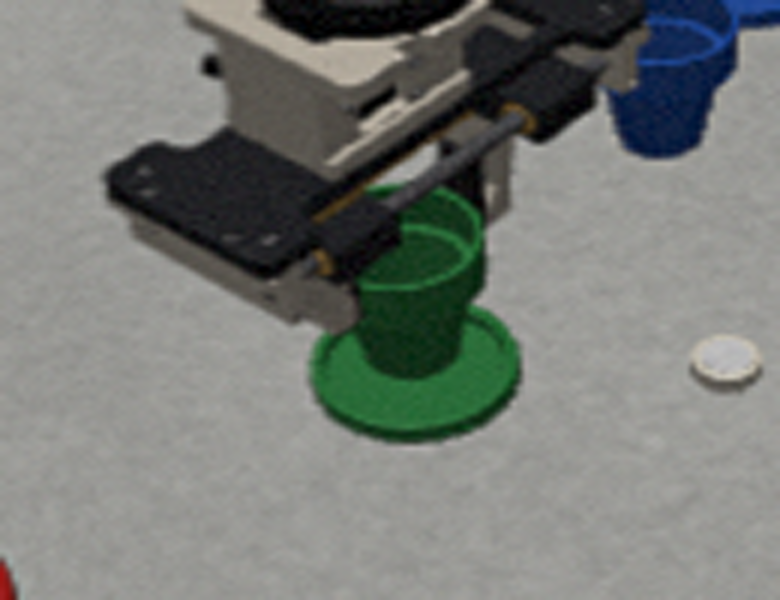

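Foot at crop (413,360), centred over the stand (416,368), and still about 13 mm up. I'll lower it gently.

Call:
carry_out:
  series: [0, 0, 4, 0, 0, 0, 4, 0, 0, 0, 2, 0, 0, 0, 1, 0, 0, 0, 1, 0, 0, 0, 0, 0, 0, 0, 0, 0]

```text
time_s: 9.7
ee_pos: [458.5, -68.4, 64.5]
eef_rot: [-3.142, 0.0, 3.141]
ft_force: [0.1, -0.2, -0.5]
opening: 0.731
grasp_force: 10.0
```

Call:
carry_out:
  series: [0, 0, 0.7, 0, 0, 0, 0, 0, 0, 0, 0, 0]

```text
time_s: 10.0
ee_pos: [458.5, -68.3, 63.8]
eef_rot: [3.142, 0.0, 3.141]
ft_force: [-0.6, -1.0, 0.5]
opening: 0.728
grasp_force: 10.0
```

Call:
carry_out:
  series: [0, 0, 0.7, 0, 0, 0, 0, 0, 0, 0, 0, 0]

```text
time_s: 10.3
ee_pos: [459.0, -68.3, 63.7]
eef_rot: [-3.142, 0.001, -3.141]
ft_force: [-1.1, 0.1, 6.0]
opening: 0.734
grasp_force: 10.0
```

Call:
carry_out:
  series: [0, 0, 0, 0, 0, 0, 0, 0, 0, 0, 0, 0, 0, 0, -5, 0, 0, 0, -15, 0, 0, 0, -25, 0, 0, 0, -30, 0, 0, 0, -25, 0, 0, 0, -5, 0]
  hand: 0.95

```text
time_s: 11.2
ee_pos: [460.1, -68.2, 171.3]
eef_rot: [3.141, 0.005, -3.141]
ft_force: [0.8, -0.8, 0.0]
opening: 0.952
grasp_force: 0.0
```

```bash
python3 - <<'E'
from h import *
ps=[camera("scene"),camera("top")]
print(fitcyl(ps,"blue",(433,115),32,52,78)) 
print(fitcyl(ps,"green",(458,-68),41,0,12))
p=ps[0]
cv2.imwrite("pics/s5.png",cv2.resize(p["img"][100:280,180:400],None,fx=3.6,fy=3.3,interpolation=cv2.INTER_CUBIC))
for n in("blue_beaker","green_beaker"): print(n,[(np.round(w(p,d["at"])).tolist(),round(d["score"],2)) for d in tip_of(p,n)[:2]])
E
```

```text
[([435.6, 123.5], 'size exp', (28, 27), 'got', (37, 46, 957)), None]
[([447.5, -59.2], 'size exp', (36, 31), 'got', (35, 39, 1048)), None]
blue_beaker [([432.0, 115.0, -2.0], 0.59)]
green_beaker [([454.0, -71.0, 3.0], 0.83)]
```

View pics/s5.png

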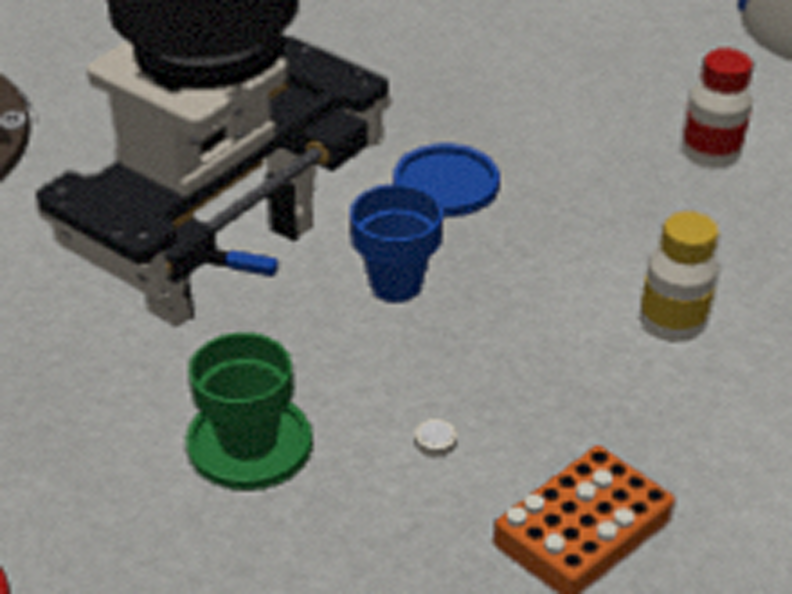

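Green sits upright in its stand, and blue is unmoved at crop (395,245). Next is blue.

Call:
carry_out:
  series: [3, 20, 0, 0, 5, 40, 0, 0, 6, 45, 0, 0, 6, 45, 0, 0, 5.3, 33.3, 0, 0, 0, 0, 10, 0, 0, 0, 25, 0, 0, 0, 30, 0, 0, 0, 25, 0, 0, 0, 15, 0, 0, 0, 6, 0, 0, 0, 0, 0]

```text
time_s: 12.6
ee_pos: [432.3, 114.0, 55.8]
eef_rot: [-3.139, -0.003, 3.141]
ft_force: [-0.8, -0.0, -0.4]
opening: 0.949
grasp_force: 0.0
```

Call:
carry_out:
  series: [0, 0, 0, 0, 0, 0, 0, 0, 0, 0, 0, 0, 0, 0, 0, 0, 0, 0, 0, 0, 0, 0, 0, 0, 0, 0, 0, 0]
  hand: 0.7
  newtons: 10

```text
time_s: 13.3
ee_pos: [433.8, 115.3, 57.7]
eef_rot: [3.141, 0.001, -3.141]
ft_force: [-0.1, 1.1, 6.3]
opening: 0.74
grasp_force: 10.0
```

Call:
carry_out:
  series: [0, 0, -5, 0, 0, 0, -15, 0, 0, 0, -20, 0, 0, 0, -10, 0, 4.1, 10.4, 0, 0, 8, 21, 0, 0, 10, 26, 0, 0, 10, 26, 0, 0, 8, 21, 0, 0, 4, 10, 0, 0, 2, 5, 0, 0, 0, 0, 0, 0]

```text
time_s: 14.5
ee_pos: [386.7, 234.5, 106.7]
eef_rot: [-3.141, -0.001, -3.141]
ft_force: [0.5, -0.7, -1.4]
opening: 0.74
grasp_force: 10.0
```

Call:
carry_out:
  series: [0, 0, 10, 0, 0, 0, 15, 0, 0, 0, 10, 0, 0, 0, 5, 0, 0, 0, 3, 0, 0, 0, 1, 0, 0, 0, 1, 0, 0, 0, 0, 0]

```text
time_s: 15.3
ee_pos: [387.3, 234.5, 62.3]
eef_rot: [3.141, 0.0, 3.141]
ft_force: [-0.3, -0.0, -0.4]
opening: 0.734
grasp_force: 10.0
```

Call:
carry_out:
  series: [0, 0, 0.7, 0, 0, 0, 0, 0, 0, 0, 0, 0]

```text
time_s: 15.6
ee_pos: [387.3, 234.6, 61.7]
eef_rot: [3.141, 0.001, -3.142]
ft_force: [-0.0, -0.3, 2.0]
opening: 0.737
grasp_force: 10.0
```

Call:
carry_out:
  series: [0, 0, 0.7, 0, 0, 0, 0, 0, 0, 0, 0, 0]

```text
time_s: 15.9
ee_pos: [387.6, 235.0, 61.4]
eef_rot: [3.141, 0.001, -3.141]
ft_force: [-0.4, -0.5, 7.9]
opening: 0.74
grasp_force: 10.0
```

Call:
carry_out:
  series: [0, 0, 0, 0, 0, 0, 0, 0, 0, 0, 0, 0, 0, 0, -5, 0, 0, 0, -15, 0, 0, 0, -30, 0, 0, 0, -35, 0, 0, 0, -25, 0]
  hand: 0.95

```text
time_s: 16.7
ee_pos: [387.4, 234.6, 173.0]
eef_rot: [3.14, 0.001, -3.142]
ft_force: [0.9, -0.2, 0.0]
opening: 0.951
grasp_force: 0.0
```

Call:
carry_out:
  series: [-10, 12, 0, 0, -25, 30, 0, 0, -30, 38, 0, 0, -30, 38, 0, 0, -25, 30, 0, 0, -14.9, 18, 0, 0, 0, 0, 10, 0, 0, 0, 20, 0, 0, 0, 0, 0]
  hand: 0.75

```text
time_s: 17.6
ee_pos: [520.3, 398.6, 136.8]
eef_rot: [-3.137, -0.005, 3.141]
ft_force: [-0.7, 0.1, -1.0]
opening: 0.751
grasp_force: 0.0
```

```bash
python3 - <<'E'
from h import *
p=camera("scene")
cv2.imwrite("pics/s6.png",cv2.resize(p["img"][50:210,250:430],None,fx=4.4,fy=3.7,interpolation=cv2.INTER_CUBIC))
for n in("blue_beaker","red_bottle"): print(n,[(np.round(w(p,d["at"])).tolist(),round(d["score"],2)) for d in tip_of(p,n)[:2]])
E
```

```text
blue_beaker [([385.0, 236.0, 4.0], 0.65), ([404.0, -286.0, -4.0], 0.28)]
red_bottle [([517.0, 406.0, -0.0], 0.96)]
```

View pics/s6.png

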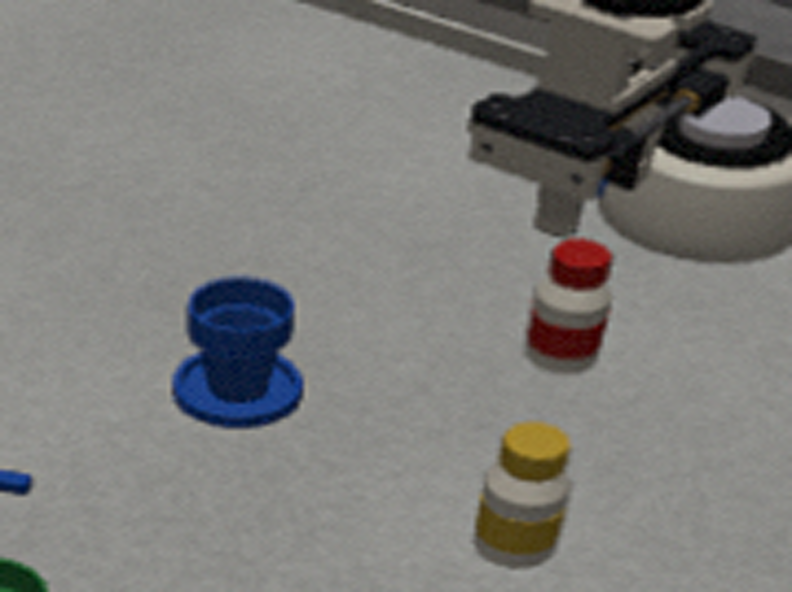

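Blue stands upright in its stand at crop (240,340). The gripper is over the red bottle, clear of the centrifuge.

Call:
carry_out:
  series: [0, 0, 15, 0, 0, 0, 20, 0, 0, 0, 15, 0, 0, 0, 9, 0, 0, 0, 4, 0, 0, 0, 0, 0, 0, 0, 0, 0]

```text
time_s: 18.45
ee_pos: [522.4, 400.7, 78.4]
eef_rot: [3.141, 0.001, 3.142]
ft_force: [1.0, -0.6, 0.4]
opening: 0.755
grasp_force: 0.0
```

Call:
carry_out:
  series: [0, 0, 0, 0, 0, 0, 0, 0, 0, 0, 0, 0, 0, 0, 0, 0, 0, 0, 0, 0, 0, 0, 0, 0, 0, 0, 0, 0, 0, 0, 0, 0]
  hand: 0.36
  newtons: 18

```text
time_s: 19.25
ee_pos: [522.1, 400.5, 77.8]
eef_rot: [3.141, 0.0, 3.141]
ft_force: [-0.3, 0.6, 0.9]
opening: 0.4
grasp_force: 18.0
```

Call:
carry_out:
  series: [0, 0, -8, 0, 0, 0, -20, 0, 0, 0, -30, 0, 0, 0, -30, 0, 0, 0, -25, 0, 0, 0, -12, 0, 0, 0, -5, 0, 0, 0, 0, 0]

```text
time_s: 20.05
ee_pos: [521.8, 400.2, 207.5]
eef_rot: [3.142, -0.0, 3.141]
ft_force: [-0.3, 0.3, -1.7]
opening: 0.402
grasp_force: 18.0
```

Call:
carry_out:
  series: [1, -8, 0, 0, 3, -20, 0, 0, 6, -32, 0, 0, 6, -36, 0, 0, 6, -36, 0, 0, 6, -36, 0, 0, 6, -36, 0, 0, 6, -36, 0, 0, 6, -36, 0, 0, 6, -36, 0, 0, 6, -36, 0, 0, 6, -36, 0, 0]

```text
time_s: 21.25
ee_pos: [456.4, 14.4, 206.5]
eef_rot: [-3.141, -0.002, 3.141]
ft_force: [1.6, 0.3, -1.5]
opening: 0.401
grasp_force: 18.0
```

Call:
carry_out:
  series: [6, -36, 0, 0, 6, -36, 0, 0, 6, -36, 0, 0, 6, -36, 0, 0, 6, -36, 0, 0, 6, -36, 0, 0, 6, -36, 0, 0, 5, -30, 0, 0, 3, -14, 0, 0, 1.6, -5.2, 0, 0, 0, 0, 0, 0, 0, 0, 0, 0]

```text
time_s: 22.45
ee_pos: [406.0, -284.4, 207.2]
eef_rot: [3.141, -0.001, 3.141]
ft_force: [0.7, 0.2, -0.7]
opening: 0.399
grasp_force: 18.0
```

Call:
carry_out:
  series: [0, 0, 8, 0, 0, 0, 20, 0, 0, 0, 28, 0, 0, 0, 28, 0, 0, 0, 18, 0, 0, 0, 10, 0, 0, 0, 6, 0, 0, 0, 3, 0, 0, 0, 2, 0, 0, 0, 0, 0, 0, 0, 0, 0]

```text
time_s: 23.55
ee_pos: [406.7, -285.0, 85.2]
eef_rot: [-3.141, 0.001, 3.141]
ft_force: [0.5, -0.2, 0.5]
opening: 0.404
grasp_force: 18.0
```

Call:
carry_out:
  series: [0, 0, 0.8, 0, 0, 0, 0, 0, 0, 0, 0, 0]

```text
time_s: 23.85
ee_pos: [406.3, -284.9, 84.0]
eef_rot: [-3.142, 0.0, 3.141]
ft_force: [-0.9, -0.4, -1.1]
opening: 0.405
grasp_force: 18.0
```

Call:
carry_out:
  series: [0, 0, 0.8, 0, 0, 0, 0, 0, 0, 0, 0, 0]

```text
time_s: 24.15
ee_pos: [406.2, -284.8, 83.0]
eef_rot: [3.142, -0.0, 3.141]
ft_force: [-0.1, 0.2, -0.1]
opening: 0.402
grasp_force: 18.0
```

Call:
carry_out:
  series: [0, 0, 0.8, 0, 0, 0, 0.4, 0, 0, 0, 0, 0, 0, 0, 0, 0]

```text
time_s: 24.55
ee_pos: [406.3, -284.8, 81.8]
eef_rot: [3.142, -0.0, 3.141]
ft_force: [-0.3, 0.1, -0.7]
opening: 0.404
grasp_force: 18.0
```

Call:
carry_out:
  series: [0, 0, 0.8, 0, 0, 0, 0, 0, 0, 0, 0, 0]

```text
time_s: 24.85
ee_pos: [406.7, -284.9, 81.7]
eef_rot: [-3.141, 0.001, -3.141]
ft_force: [-1.5, 1.9, 5.2]
opening: 0.402
grasp_force: 18.0
```

Call:
carry_out:
  series: [0, 0, 0, 0, 0, 0, 0, 0, 0, 0, 0, 0, 0, 0, -5, 0, 0, 0, -15, 0, 0, 0, -30, 0, 0, 0, -30, 0, 0, 0, -20, 0, 0, 0, 0, 0]
  hand: 0.75

```text
time_s: 25.75
ee_pos: [408.0, -285.6, 184.5]
eef_rot: [-3.14, 0.005, -3.141]
ft_force: [-0.3, 0.7, 0.3]
opening: 0.751
grasp_force: 0.0
```

Call:
carry_out:
  series: [-8, 20, 0, 0, -16, 40, 0, 0, -18, 45, 0, 0, -18, 45, 0, 0, -18, 45, 0, 0, -18, 45, 0, 0, -18, 45, 0, 0, -18, 45, 0, 0, -18, 45, 0, 0, -18, 45, 0, 0, -16, 40, 0, 0, -15.1, 33.4, 0, 0]

```text
time_s: 26.95
ee_pos: [605.7, 210.8, 180.3]
eef_rot: [-3.141, -0.001, -3.141]
ft_force: [0.9, 0.4, -0.0]
opening: 0.751
grasp_force: 0.0
```

Call:
carry_out:
  series: [0, 0, 10, 0, 0, 0, 20, 0, 0, 0, 0, 0, 0, 0, 0, 0]

```text
time_s: 27.35
ee_pos: [605.1, 207.9, 150.7]
eef_rot: [-3.14, -0.001, 3.141]
ft_force: [-0.2, 0.2, 1.0]
opening: 0.751
grasp_force: 0.0
```

```bash
python3 - <<'E'
from h import *
p=camera("scene")
cv2.imwrite("pics/s7.png",cv2.resize(p["img"],None,fx=1.42,fy=1.42))
for n in("red_bottle","red_stand","yellow_bottle","amber_bottle"): print(n,[(np.round(w(p,d["at"])).tolist(),round(d["score"],2)) for d in tip_of(p,n)[:2]])
E
```

```text
red_bottle [([403.0, -280.0, 3.0], 0.58)]
red_stand []
yellow_bottle [([607.0, 209.0, -3.0], 0.82), ([402.0, -281.0, 4.0], 0.56)]
amber_bottle [([494.0, -398.0, 1.0], 0.58), ([401.0, -281.0, 5.0], 0.24)]
```

View pics/s7.png

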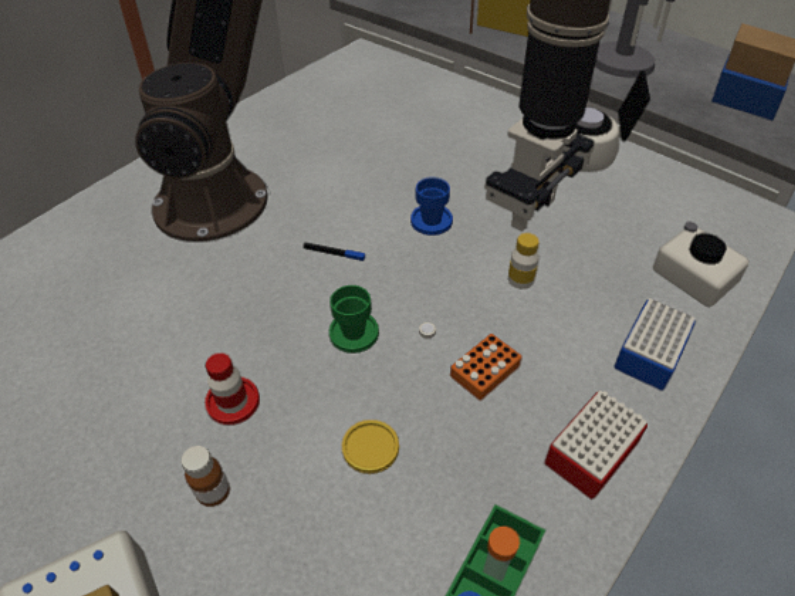

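Red is standing in its stand (228,390), amber hasn't moved, and the gripper is over yellow.

Call:
carry_out:
  series: [0, 0, 15, 0, 0, 0, 25, 0, 0, 0, 18, 0, 0, 0, 10, 0, 0, 0, 4.5, 0, 0, 0, 0, 0, 0, 0, 0, 0]

```text
time_s: 28.3
ee_pos: [606.1, 208.8, 79.6]
eef_rot: [3.141, 0.001, 3.142]
ft_force: [0.3, -0.5, 0.2]
opening: 0.75
grasp_force: 0.0
```

Call:
carry_out:
  series: [0, 0, 0, 0, 0, 0, 0, 0, 0, 0, 0, 0, 0, 0, 0, 0, 0, 0, 0, 0, 0, 0, 0, 0, 0, 0, 0, 0, 0, 0, 0, 0]
  hand: 0.36
  newtons: 18

```text
time_s: 29.1
ee_pos: [605.6, 208.7, 78.7]
eef_rot: [3.141, 0.0, 3.142]
ft_force: [-0.3, -0.2, 1.2]
opening: 0.402
grasp_force: 18.0
```

Call:
carry_out:
  series: [0, 0, -8, 0, 0, 0, -20, 0, 0, 0, -30, 0, 0, 0, -30, 0, 0, 0, -17, 0, 0, 0, -5, 0, 0, 0, 0, 0]

```text
time_s: 29.8
ee_pos: [605.5, 208.6, 189.1]
eef_rot: [3.141, 0.001, 3.141]
ft_force: [-0.2, 0.1, -1.7]
opening: 0.4
grasp_force: 18.0
```

Call:
carry_out:
  series: [0, -8, 0, 0, -0.3, -20, 0, 0, -1, -32, 0, 0, -1, -36, 0, 0, -1, -36, 0, 0, -1, -36, 0, 0, -1, -36, 0, 0, -1, -36, 0, 0, -1, -36, 0, 0, -1, -36, 0, 0, -1, -36, 0, 0, -1, -32, 0, 0]

```text
time_s: 31.0
ee_pos: [614.2, -174.4, 187.4]
eef_rot: [-3.142, -0.002, 3.14]
ft_force: [0.4, -1.0, -0.8]
opening: 0.404
grasp_force: 18.0
```

Call:
carry_out:
  series: [-2, -25, 0, 0, -1, -10, 0, 0, 0, -4.2, 0, 0, 0, 0, 0, 0, 0, 0, 10, 0, 0, 0, 20, 0, 0, 0, 28, 0, 0, 0, 22, 0, 0, 0, 12, 0, 0, 0, 8, 0, 0, 0, 0, 0, 0, 0, 0, 0]

```text
time_s: 32.2
ee_pos: [619.4, -210.6, 89.4]
eef_rot: [-3.141, 0.001, -3.141]
ft_force: [0.4, 1.1, -0.7]
opening: 0.406
grasp_force: 18.0
```

Call:
carry_out:
  series: [0, 0, 3, 0, 0, 0, 1, 0, 0, 0, 1, 0, 0, 0, 0, 0, 0, 0, 0, 0]

```text
time_s: 32.7
ee_pos: [618.7, -210.8, 83.7]
eef_rot: [-3.142, 0.0, 3.141]
ft_force: [0.8, -0.5, -0.9]
opening: 0.403
grasp_force: 18.0
```

Call:
carry_out:
  series: [0, 0, 0.8, 0, 0, 0, 0, 0, 0, 0, 0, 0]

```text
time_s: 33.0
ee_pos: [618.7, -210.7, 82.8]
eef_rot: [-3.142, 0.0, 3.141]
ft_force: [-1.3, -0.3, -0.9]
opening: 0.401
grasp_force: 18.0
```

Call:
carry_out:
  series: [0, 0, 0.8, 0, 0, 0, 0, 0, 0, 0, 0, 0]

```text
time_s: 33.3
ee_pos: [619.2, -210.7, 82.7]
eef_rot: [-3.141, 0.001, -3.141]
ft_force: [-1.2, 1.3, 5.7]
opening: 0.403
grasp_force: 18.0
```

Call:
carry_out:
  series: [0, 0, 0, 0, 0, 0, 0, 0, 0, 0, 0, 0, 0, 0, -5, 0, 0, 0, -15, 0, 0, 0, -30, 0, 0, 0, -35, 0, 0, 0, -35, 0, 0, 0, -10, 0, 0, 0, 0, 0, 0, 0, 0, 0]
  hand: 0.75

```text
time_s: 34.4
ee_pos: [618.2, -210.5, 211.1]
eef_rot: [3.141, -0.001, 3.141]
ft_force: [-0.5, -0.2, -0.8]
opening: 0.75
grasp_force: 0.0
```

```bash
python3 - <<'E'
from h import *
p=camera("scene")
cv2.imwrite("pics/s8.png",cv2.resize(p["img"][90:390,60:420],None,fx=2.2,fy=2,interpolation=cv2.INTER_CUBIC))
for n in names: print(n,[(np.round(w(p,d["at"])).tolist(),round(d["score"],2)) for d in tip_of(p,n)[:1]])
E
```

```text
green_beaker [([455.0, -71.0, 3.0], 0.45)]
blue_beaker [([385.0, 238.0, 2.0], 0.89)]
red_bottle [([402.0, -279.0, 6.0], 0.77)]
yellow_bottle [([620.0, -210.0, 4.0], 0.62)]
green_stand [([456.0, -67.0, -0.0], 0.48)]
blue_stand [([383.0, 230.0, 4.0], 0.62)]
red_stand [([404.0, -288.0, -3.0], 0.9)]
yellow_stand [([615.0, -210.0, -1.0], 0.94)]
amber_bottle [([496.0, -396.0, -2.0], 0.6)]
tube_rack [([668.0, 4.0, 2.0], 0.74)]
```

View pics/s8.png

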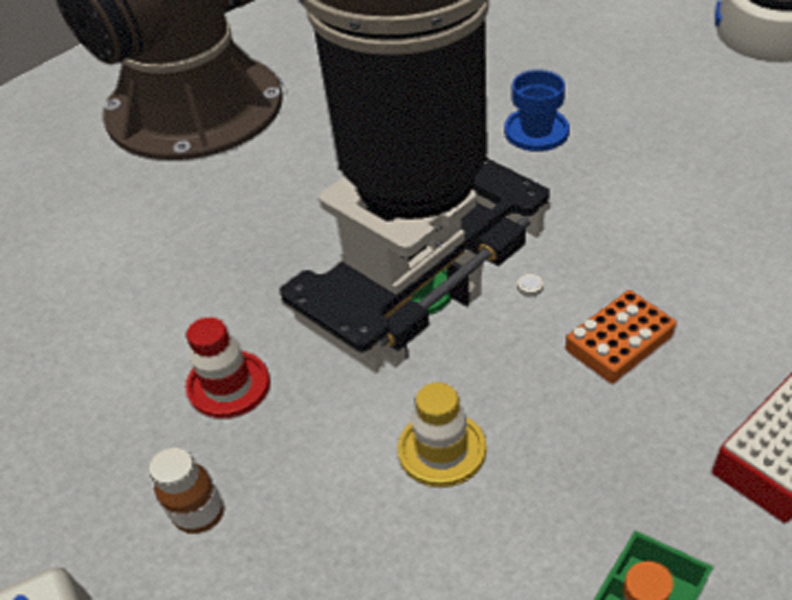

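Red's foot is at (230,390) and yellow's at (440,455), both inside their rims, and both made contact at floor height. Blue is upright and the bystanders haven't moved.

```bash
python3 -c "
from station import *
print(hand_in())"
```

```text
the job is handed in; nothing more can be done
None
```

The job is handed in at about 34 s: both beakers and the red- and yellow-capped bottles stand upright in their own stands, green was lifted off and placed before blue moved, and the amber bottle and tube rack were not moved.

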